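Shut and lock the kit cabinet

ROBOT

A 7-joint arm with a two-finger parallel gripper is mounted at the origin on the work surface. World frame = base frame: x ahead of the robot, y to its left, z up, the work surface at z = 0. Lengths are in m, angles in rad, forces in N, time in s.
With the tool pointing down it reaches from about 0.425 to 0.875 m from the base axis. Payload 4.7 kg.
Tool frame: the origin (TCP) lies at the very end of the fingers, on their centre line; the grasp point (between the pads) lies 19 mm behind it; z points along the fingers, y is the line along which they close (so a half turn about z gives the same grasp; the last joint's range is limited). The gripper opens to 87 mm and grips with 3 to 60 N. Pads are 19 mm wide; open, the fingers measure 117 mm over their backs; the gripper's body (75 mm by 190 mm) begins 51 mm behind the grasp point.
Start: joints at [-1.168, 0.321, -0.07, 1.45, 0.023, 1.371, -0.057], TCP at [0.246, 0.601, 0.223] pointing down, gripper open.
Joint ranges: [-2.86, 2.86], [-0.3, 2.09], [-1.38, 1.24], [0.06, 2.45], [-1.56, 4.7], [0.09, 2.05], [-2.69, 2.69]. Speed limits (rad/s): [2.57, 2.57, 3.14, 3.14, 3.14, 3.14, 3.14].

INTERFACE

Orientations are given as a rotation vector (axis times angle).
In Python, from bench import ctrl, vision gives the robot as it stands.
- The arm moves only by the tool jog_arm, never from a script. Its argument "increments" is a list of rows, each an object of numbers: "tx", "ty", "tz": the shift along the tool's x, y, z in mm; "wx", "wy", "wz": the turn, a rotation vector about the tool's x, y, z in rad; "gripper": the opening, from 0 (shut) to 1 (fully open). In form: [{"tx": .., "ty": .., "tz": .., "wx": .., "wy": .., "wz": .., "gripper": ..}, ...]. A call has exactly 5 rows; each row is the pose to reach, as a shift and turn from the pose commanded when the call began, along the tool's axes at that moment; what a row does not reach only later rows make up. A row lasts 1/12 s, in which the tool goes at most 41.7 mm and 7.16 degrees, less where a joint would pass 70% of its speed; a pose out of reach is approached as far as the arm can. A call with a gripper value outside its range is refused whole. The fingers move at their own pace and stop on an object; "grip_force" is the grip in N (left out, the last holds). Time passes only in rows, so rows that repeat a pose let the fingers close, or fill a call up. It gives the time, the measured TCP pose, the force, the opening and the grip force at its end, in the units of the state.
- ctrl.get_state(): the state, without advancing time (a new reading comes with each control period).
- vision.get_image(name): name is "scene" or "side" or "wrist"; returns a dict with "color" (384x512x3 uint8, blue, green, red), "fx", "fy", "cx", "cy" (pixels), "k1" (the pictures are not rectified: a ray, as slopes to the right and down, at radius r is drawn at 1 + k1 r^2 times it, then the intrinsics apply), "extrinsics" (4x4, takes a point from world to camera coordinates). Camera axes: x right, y down, z forward; pixel columns grow to the right and rows downward; lengths in m; the calibration is good to about 2 mm. A picture is of the moment at which its call begins. There is no depth.
- ctrl.close_job(): hands the job in; it is judged then, once.
Trained networks look in the newest picture that a camera, given by its name, has taken for a name from the list of things; names that differ only in an ending like _2 or _b are one class to them, and where a whole thing is asked for, a point or a joint stands for the part that bears it (a point fixed in the world has none). Each returns a list of dicts, best first, with "conf" (0 to 1); they miss things now and then, are a little off and sometimes report something else, mostly with a low value. They report only what shows in the picture. A call takes as long as a camera call.
- vision.spot_in(camera, thing): "bbox" ([left, top, right, bottom] in pixels, round what is visible of it).
The state is a dict: "time": time; "joint_positions": joint angles; "qd": joint speeds; "joint_torque": joint torques, N m; "position": TCP position; "tool_rot": TCP orientation; "ft_force": force on the tool from outside, world axes, zero at the start; "torque": the same for the moment, N m; "grip_width": opening from 0.0 (shut) to 1.0 (fully open); "grip_force": force on a finger pad.
Only numpy, scipy, OpenCV 4.12 (cv2) and the standard library are available. Lean on these libraries where they do the work, as an engineer would, in place of code of your own. Each camera call takes 0.05 s, during which the arm holds its last target. There are 200 camera calls.

TASK

Push the half-open door of the little pine cabinet fully shut with your fingertips. Only then, feel along the sunk flat panel on top of the cabinet for the flush lock plate hidden in it, and press the plate fully down so that it stays down. Grasp nothing, and leave the balls, bails, spike key and whistle where they lie.

Things in the scene. Friction and masses are not known exactly. Their poses are not given: they have to be found in the camera images.
- cabinet: fixed pine cabinet, 120 mm deep (its x), 380 mm wide (its y), 180 mm high; origin at the centre of its underside, +x to its back, +y to its left as the robot sees it, z up; its yaw varies a little. Its front, the -x side, faces the robot: left half closed by the swing door, right half an open niche
- cabinet_door (a joint): door angle, rad: 0 = shut (against a stop), grows as it swings out towards the robot; starts at 0.5 to 0.9. Plain upright board without handle, 200 mm wide, 174 high, 15 thick, on a vertical hinge at the cabinet's left front edge. No catch, no spring: the hinge rubs (about 1 N at the free edge) and the door stays where it is left; shut, its inner face lies on the cabinet's front
- door_hinge (a point): point on the door's hinge axis, at the height of the door's top edge (180 mm above the shelf); in the plane of the door's inner face, so the outer face is 15 mm off it
- door_edge (a point): top corner of the door's free edge, on its outer face (the face towards the robot), 200 mm along the door from door_hinge, same height
- panel_center (a point): centre of the sunk flat panel on the cabinet's top, on the panel's surface, 177 mm above the shelf. The visible panel is 72 mm (cabinet x) by 170 mm (cabinet y), rigid, 3 mm lower than the frame boards around it; axes as the cabinet's
- lock_plate (a joint): how far the lock plate is pressed, m: 0 = flush with the sunk panel, 0.006 = fully down. Same bare pine, 42 (cabinet x) by 46 mm (cabinet y), in a 46 by 50 mm opening: only a 2 mm seam shows. Its centre lies on the panel's long centre line, within 52 mm either side of panel_center; just where is to be felt or seen. Gives at about 3 N, stays where pushed; closed fingertips fit inside the opening
- ball_a_center (a point): centre of a red leather cricket ball, 72 mm across, sitting in a fixed grey plastic cradle (160 x 90 mm, 30 mm high). Leave alone
- ball_b_center (a point): centre of the second, like ball, in the same cradle. Leave alone
- bail_0: pale turned wooden bail lying on the shelf, 111 mm long (along its x), 15 mm thick; origin at the centre of its underside. Leave alone
- bail_1: pale turned wooden bail lying on the shelf, 111 mm long (along its x), 15 mm thick; origin at the centre of its underside. Leave alone
- bail_2: pale turned wooden bail lying on the shelf, 111 mm long (along its x), 15 mm thick; origin at the centre of its underside. Leave alone
- bail_3: pale turned wooden bail lying on the shelf, 111 mm long (along its x), 15 mm thick; origin at the centre of its underside. Leave alone
- spike_key: steel T-shaped spike key lying flat, 122 mm long (along its x), bar 70 mm, 10 mm thick; origin at its underside, 40 mm from the bar. Leave alone
- whistle: white plastic whistle lying on the right end of the cabinet's top, 50 x 20 mm, 22 mm high; origin at its underside, below its middle. Leave alone

How it is judged:
By the outcome, as a careful person would: the job done as asked, in the order asked, and still so for the second after the job is handed in, with the robot touching nothing.
It also fails if it takes over 56 s, if anything falls off the work surface, if the arm or the gripper's body presses on something with over 40 N, if the wrist force passes 120 N, or if a joint passes its speed limit or range.

## Working session

There is one attempt and no reset: what is moved stays moved. The work goes in short steps, Python scripts to look and compute and a tool call to move; the robot and the scene stay as the last step left them, time stands still between calls to the robot, and variables do not carry over. Pictures are saved under pics/ and viewed, at most 10 in all, crops included, and the job is handed in when it is done.

Besides the shell and the picture viewer there is one more tool, called after "Request:" as name(argument=value, ...), one argument or row to a line, values as JSON. jog_arm: Moves the arm, as the interface text tells. Its arguments: {"type":"object","properties":{"increments":{"type":"array"},"grip_force":{"type":"number"}},"required":["increments"]}

```bash
mkdir -p pics; cat > h.py <<'E'
import numpy as np, cv2
from bench import ctrl, vision
from scipy.spatial.transform import Rotation as R
def ray(im,u,v):
    x,y=(u-im["cx"])/im["fx"],(v-im["cy"])/im["fy"]
    a,b=x,y
    for _ in range(20):
        s=1+im["k1"]*(a*a+b*b); a,b=x/s,y/s
    E=np.array(im["extrinsics"]); d=E[:3,:3].T@np.array([a,b,1]); o=-E[:3,:3].T@E[:3,3]
    return o,d
def atz(im,u,v,z):
    o,d=ray(im,u,v); return o+d*(z-o[2])/d[2]
def proj(im,p):
    E=np.array(im["extrinsics"]); c=E[:3,:3]@np.array(p)+E[:3,3]; a,b=c[0]/c[2],c[1]/c[2]
    s=1+im["k1"]*(a*a+b*b); return np.array([im["fx"]*a*s+im["cx"],im["fy"]*b*s+im["cy"]])
E
cat > a.py <<'E'
from h import *
s=ctrl.get_state(); print(s["time"],s["position"],s["tool_rot"])
import pickle
ims={}
for n in ("scene","side","wrist"):
    im=vision.get_image(n); ims[n]=im; E=im["extrinsics"]; E=np.array(E)
    print(n,im["fx"],im["k1"],-E[:3,:3].T@E[:3,3])
    for t in ("cabinet","cabinet_door","lock_plate","whistle","panel_center","door_edge","door_hinge"):
        try: print(t,[(np.round(r["bbox"]),round(r["conf"],2)) for r in vision.spot_in(n,t)[:2]])
        except Exception as e: print(t,e)
    cv2.imwrite(f"pics/{n}0.png",cv2.resize(im["color"],(768,576),interpolation=cv2.INTER_CUBIC))
pickle.dump(ims,open("ims.pkl","wb"))
E
python3 a.py
```

```text
0.0 [0.24620552 0.60095288 0.22144654] [-6.06684347e-01 -3.08216032e+00  3.03072087e-03]
scene 411.37324964523856 -0.12817832940466806 [0.92251901 0.73141369 0.97407978]
cabinet [(array([173., 160., 304., 312.]), 0.79)]
cabinet_door [(array([283., 196., 305., 283.]), 0.95)]
lock_plate [(array([210., 202., 230., 218.]), 0.68)]
whistle [(array([186., 166., 207., 178.]), 0.45)]
panel_center [(array([169., 160., 307., 309.]), 0.76), (array([249., 150., 274., 159.]), 0.35)]
door_edge [(array([280., 194., 307., 286.]), 0.91)]
door_hinge [(array([278., 194., 306., 288.]), 0.95)]
side 374.2722442378582 -0.08501579065480737 [0.49361154 0.74965662 0.78569149]
cabinet [(array([165., 160., 286., 319.]), 0.91), (array([285., 182., 317., 189.]), 0.71)]
cabinet_door [(array([219., 220., 286., 315.]), 0.72), (array([233., 214., 264., 223.]), 0.72)]
lock_plate []
whistle []
panel_center [(array([160., 161., 286., 319.]), 0.77)]
door_edge [(array([217., 218., 287., 316.]), 0.76)]
door_hinge [(array([215., 224., 283., 313.]), 0.95)]
wrist 264.37758169601307 -0.05458850142139824 [0.17700643 0.63013619 0.38494521]
cabinet []
cabinet_door []
lock_plate []
whistle []
panel_center []
door_edge []
door_hinge []
```

View pics/scene0.png

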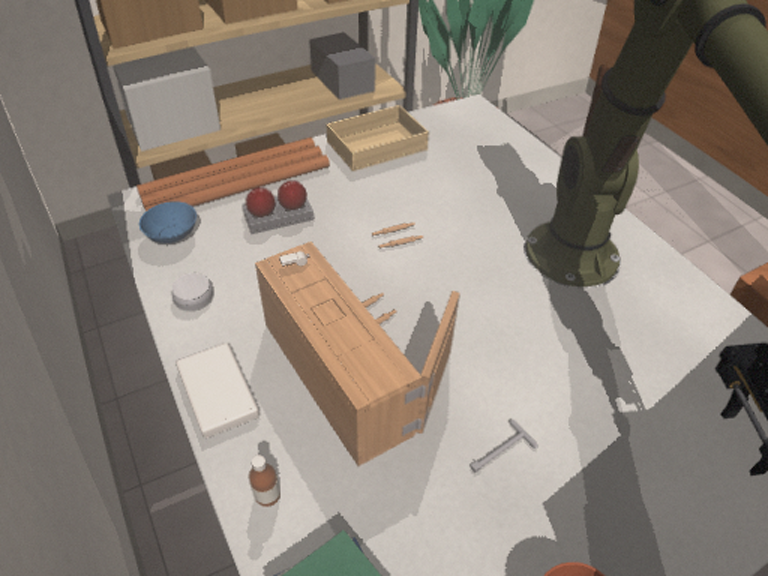

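View pics/side0.png

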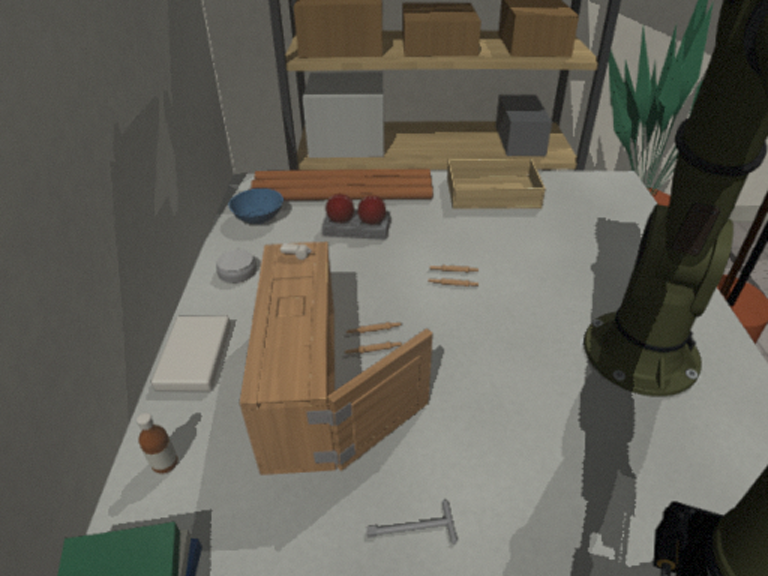

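The scene picture (768 px scale) shows the plate seam at about (327,312), cabinet top corners (259,262), (310,243), (421,381), (357,407), the door's free edge at (457,293). The side picture shows the plate at (290,307), the door edge at (431,332), the hinge near (331,403). Bails lie in front of the niche.

```bash
cat > b.py <<'E'
from h import *
import pickle
ims=pickle.load(open("ims.pkl","rb"))
P={"scene":dict(BR=(259,262),FR=(310,243),FL=(421,381),BL=(357,407),edge=(457,293),plate=(327,312),pFR=(321,280),pFL=(383,346)),
"side":dict(BR=(264,244),FR=(328,243),FL=(331,402),BL=(245,403),edge=(431,332),plate=(290,307))}
for n in P:
    for k,(u,v) in P[n].items():
        print(n,k,np.round(atz(ims[n],u/1.5,v/1.5,.177 if k[0]=="p" else .18)[:2],4))
for n,px in (("side",[(352,332),(400,324),(347,351),(402,345)]),("scene",[(383,296),(396,312)])):
    for u,v in px: print("bail",n,np.round(atz(ims[n],u/1.5,v/1.5,.008)[:2],3))
E
python3 b.py
```

```text
scene BR [ 0.7183 -0.1134]
scene FR [ 0.6112 -0.119 ]
scene FL [0.5859 0.2612]
scene BL [0.6971 0.2585]
scene edge [0.4304 0.1247]
scene plate [0.6556 0.0579]
scene pFR [ 0.6326 -0.019 ]
scene pFL [0.6046 0.1693]
side BR [ 0.7259 -0.1188]
side FR [ 0.6046 -0.1195]
side FL [0.5723 0.2595]
side BL [0.6909 0.2609]
side edge [0.4267 0.1234]
side plate [0.6542 0.0584]
bail side [ 0.565 -0.056]
bail side [ 0.469 -0.079]
bail side [ 0.572 -0.004]
bail side [ 0.466 -0.019]
bail scene [ 0.472 -0.072]
bail scene [ 0.469 -0.019]
```

```bash
cat > w.py <<'E'
from h import *
import sys
s=ctrl.get_state(); M=R.from_rotvec(s["tool_rot"]); p=np.array(s["position"])
print(s["time"],np.round(p,4),"tool y heading",np.degrees(np.arctan2(*M.as_matrix()[1::-1,1])),np.round(s["ft_force"],1))
cy=0.075
for a in sys.argv[1:]:
    q=np.array([float(v) for v in a.split(",")])
    W=R.from_matrix(np.array([[-np.cos(cy),-np.sin(cy),0],[-np.sin(cy),np.cos(cy),0],[0,0,-1]]).T.T) # x=-cabx, y=caby
    W=R.from_matrix(np.column_stack([[-np.cos(cy),-np.sin(cy),0],[-np.sin(cy),np.cos(cy),0],[0,0,-1]]))
    print(a,np.round((M.inv().apply(q-p))*1000,1),np.round((M.inv()*W).as_rotvec(),3))
E
sed -i '/\.T\.T) #/d' w.py
python3 w.py 0.435,0.195,0.24
```

```text
1.2 [0.2464 0.6015 0.2226] tool y heading 67.7230092282431 [-0.4  0.2 -0.5]
0.435,0.195,0.24 [-328.6 -304.7  -17.4] [ 0.     0.    -0.464]
```

Request:
jog_arm(
  increments=[
    {"tx": -29, "ty": -27, "tz": -4, "wx": 0, "wy": 0, "wz": -0.1, "gripper": 0},
    {"tx": -58, "ty": -54, "tz": -8, "wx": 0, "wy": 0, "wz": -0.2, "gripper": 0},
    {"tx": -87, "ty": -81, "tz": -12, "wx": 0, "wy": 0, "wz": -0.3, "gripper": 0},
    {"tx": -116, "ty": -108, "tz": -17, "wx": 0, "wy": 0, "wz": -0.4, "gripper": 0},
    {"tx": -145, "ty": -135, "tz": -17, "wx": 0, "wy": 0, "wz": -0.464, "gripper": 0},
  ],
)

```text
time: 1.62
position: [0.3303, 0.4203, 0.2407]
tool_rot: [-0.126, 3.138, 0.003]
ft_force: [1.2, -1.2, 1.6]
grip_width: 0.706
grip_force: 0.0
```

```bash
python3 w.py 0.435,0.195,0.24
```

```text
1.6167 [0.3303 0.4203 0.2407] tool y heading 94.59254380345006 [ 1.2 -1.2  1.6]
0.435,0.195,0.24 [ -86.3 -232.9    0.4] [0.002 0.001 0.005]
```

Request:
jog_arm(
  increments=[
    {"tx": -14, "ty": -38, "tz": 0, "gripper": 0},
    {"tx": -28, "ty": -76, "tz": 0, "gripper": 0},
    {"tx": -42, "ty": -114, "tz": 0, "gripper": 0},
    {"tx": -56, "ty": -152, "tz": 0, "gripper": 0},
    {"tx": -70, "ty": -190, "tz": 0, "gripper": 0},
  ],
)

```text
validation failed for argument at $.in...
```

```bash
python3 w.py 0.43,0.2,0.145; cat > pic.py <<'E'
from h import *
import sys
im=vision.get_image(sys.argv[1]); cv2.imwrite(f"pics/{sys.argv[2]}.png",cv2.resize(im["color"],(768,576),interpolation=cv2.INTER_CUBIC))
E
python3 pic.py side s1
```

```text
1.6167 [0.3303 0.4203 0.2407] tool y heading 94.59254380345006 [ 1.2 -1.2  1.6]
0.43,0.2,0.145 [ -81.6 -227.7   95.4] [0.002 0.001 0.005]
```

View pics/s1.png

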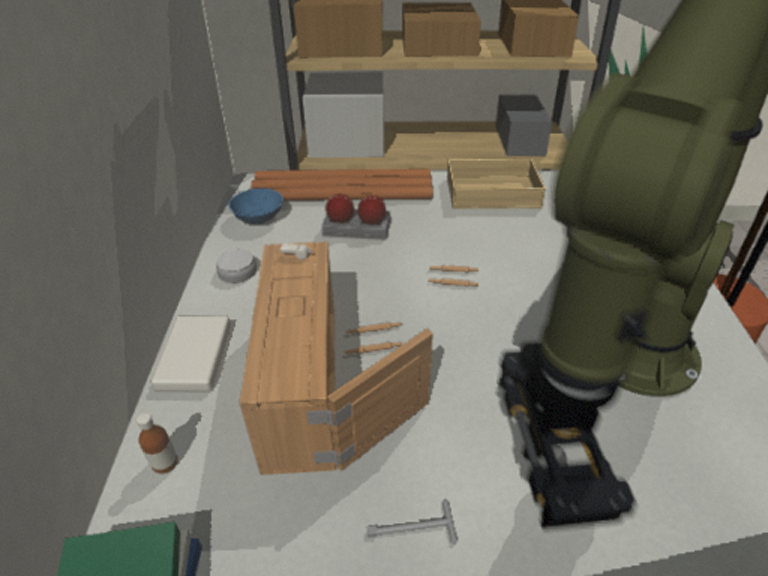

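The picture shows the gripper at about (570,450) and the scene unmoved. The move was refused because some fields were missing, so I'm repeating it with all of them.

Request:
jog_arm(
  increments=[
    {"tx": -14, "ty": -38, "tz": 0, "wx": 0, "wy": 0, "wz": 0, "gripper": 0},
    {"tx": -28, "ty": -76, "tz": 0, "wx": 0, "wy": 0, "wz": 0, "gripper": 0},
    {"tx": -42, "ty": -114, "tz": 0, "wx": 0, "wy": 0, "wz": 0, "gripper": 0},
    {"tx": -56, "ty": -152, "tz": 0, "wx": 0, "wy": 0, "wz": 0, "gripper": 0},
    {"tx": -70, "ty": -190, "tz": 0, "wx": 0, "wy": 0, "wz": 0, "gripper": 0},
  ],
)

```text
time: 2.08
position: [0.414, 0.2358, 0.2399]
tool_rot: [-0.118, 3.139, 0.001]
ft_force: [0.5, 1.4, -0.4]
grip_width: 0.279
grip_force: 0.0
```

```bash
python3 w.py 0.43,0.2,0.145
```

```text
2.0833 [0.414  0.2358 0.2399] tool y heading 94.30007510778889 [ 0.5  1.4 -0.4]
0.43,0.2,0.145 [-13.2 -37.   94.9] [0.001 0.001 0.   ]
```

Request:
jog_arm(
  increments=[
    {"tx": -6, "ty": -18, "tz": 0, "wx": 0, "wy": 0, "wz": 0, "gripper": 0},
    {"tx": -13, "ty": -35, "tz": 20, "wx": 0, "wy": 0, "wz": 0, "gripper": 0},
    {"tx": -13, "ty": -35, "tz": 55, "wx": 0, "wy": 0, "wz": 0, "gripper": 0},
    {"tx": -13, "ty": -35, "tz": 95, "wx": 0, "wy": 0, "wz": 0, "gripper": 0},
    {"tx": -13, "ty": -35, "tz": 95, "wx": 0, "wy": 0, "wz": 0, "gripper": 0},
  ],
)

```text
time: 2.5
position: [0.4246, 0.2007, 0.138]
tool_rot: [0.116, -3.129, 0.009]
ft_force: [-1.7, -0.2, -0.6]
grip_width: 0.008
grip_force: 0.0
```

```bash
python3 w.py 0.46,0.155,0.145 0.50,0.125,0.145 0.54,0.11,0.145 0.566,0.108,0.145
```

```text
2.5 [0.4246 0.2007 0.138 ] tool y heading 94.23716842317687 [-1.7 -0.2 -0.6]
0.46,0.155,0.145 [-31.8 -48.3  -7.1] [-0.005 -0.011 -0.001]
0.50,0.125,0.145 [-69.5 -81.1  -7.3] [-0.005 -0.011 -0.001]
0.54,0.11,0.145 [-108.3  -99.    -7.6] [-0.005 -0.011 -0.001]
0.566,0.108,0.145 [-134.  -103.    -7.9] [-0.005 -0.011 -0.001]
```

Request:
jog_arm(
  increments=[
    {"tx": -10, "ty": -16, "tz": -2, "wx": 0, "wy": 0, "wz": 0, "gripper": 0},
    {"tx": -20, "ty": -32, "tz": -4, "wx": 0, "wy": 0, "wz": 0, "gripper": 0},
    {"tx": -32, "ty": -48, "tz": -7, "wx": 0, "wy": 0, "wz": 0, "gripper": 0},
    {"tx": -45, "ty": -60, "tz": -7, "wx": 0, "wy": 0, "wz": 0, "gripper": 0},
    {"tx": -58, "ty": -72, "tz": -7, "wx": 0, "wy": 0, "wz": 0, "gripper": 0},
  ],
)

```text
time: 2.92
position: [0.4933, 0.1363, 0.1537]
tool_rot: [-0.119, 3.138, 0.002]
ft_force: [-1.8, 2.0, -0.1]
grip_width: 0.006
grip_force: 0.6
```

```bash
python3 w.py 0.50,0.125,0.145 0.54,0.11,0.145 0.566,0.108,0.145
```

```text
2.9167 [0.4933 0.1363 0.1537] tool y heading 94.32545796331786 [-1.8  2.  -0.1]
0.50,0.125,0.145 [ -5.9 -11.8   8.7] [0.001 0.001 0.   ]
0.54,0.11,0.145 [-44.6 -29.8   8.7] [0.001 0.001 0.   ]
0.566,0.108,0.145 [-70.4 -33.7   8.8] [0.001 0.001 0.   ]
```

Request:
jog_arm(
  increments=[
    {"tx": -14, "ty": -14, "tz": 2, "wx": 0, "wy": 0, "wz": 0, "gripper": 0},
    {"tx": -28, "ty": -22, "tz": 3, "wx": 0, "wy": 0, "wz": 0, "gripper": 0},
    {"tx": -42, "ty": -28, "tz": 3, "wx": 0, "wy": 0, "wz": 0, "gripper": 0},
    {"tx": -52, "ty": -31, "tz": 3, "wx": 0, "wy": 0, "wz": 0, "gripper": 0},
    {"tx": -60, "ty": -33, "tz": 3, "wx": 0, "wy": 0, "wz": 0, "gripper": 0},
  ],
)

```text
time: 3.33
position: [0.556, 0.108, 0.15]
tool_rot: [-0.118, 3.138, 0.001]
ft_force: [-1.0, -0.2, 0.6]
grip_width: 0.006
grip_force: 0.5
```

```bash
python3 w.py 0.566,0.108,0.145;python3 pic.py scene s2
```

```text
3.3333 [0.556 0.108 0.15 ] tool y heading 94.30088829147573 [-1.  -0.2  0.6]
0.566,0.108,0.145 [-10.   -0.7   5. ] [0.    0.001 0.   ]
```

View pics/s2.png

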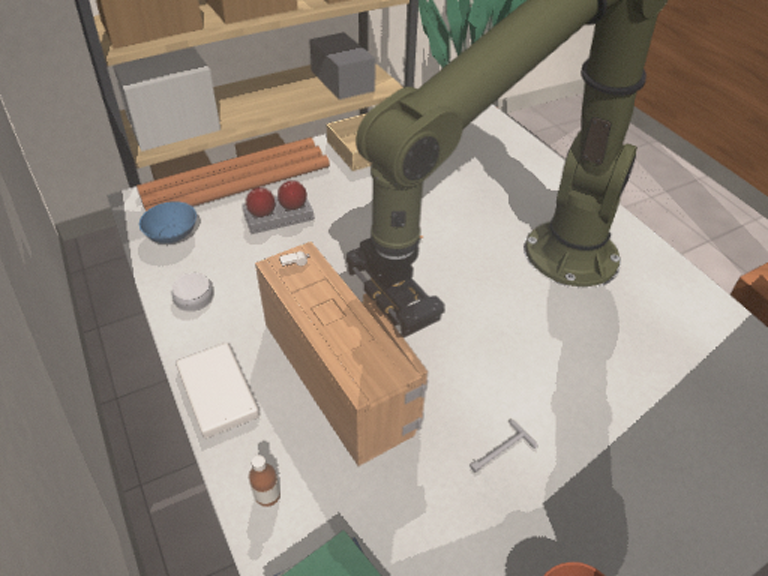

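The door (edges near (420,370)) is nearly shut. I'll push on slowly and watch the force.

Request:
jog_arm(
  increments=[
    {"tx": -3, "ty": 0, "tz": 0, "wx": 0, "wy": 0, "wz": 0, "gripper": 0},
    {"tx": -6, "ty": 0, "tz": 0, "wx": 0, "wy": 0, "wz": 0, "gripper": 0},
    {"tx": -8, "ty": 0, "tz": 0, "wx": 0, "wy": 0, "wz": 0, "gripper": 0},
    {"tx": -9, "ty": 0, "tz": 0, "wx": 0, "wy": 0, "wz": 0, "gripper": 0},
    {"tx": -10, "ty": 0, "tz": 0, "wx": 0, "wy": 0, "wz": 0, "gripper": 0},
  ],
)

```text
time: 3.8
position: [0.5638, 0.1087, 0.1486]
tool_rot: [0.119, -3.138, -0.0]
ft_force: [-5.0, -0.3, 2.6]
grip_width: 0.006
grip_force: 2.2
```

Request:
jog_arm(
  increments=[
    {"tx": -3, "ty": 0, "tz": 0, "wx": 0, "wy": 0, "wz": 0, "gripper": 0},
    {"tx": -5, "ty": 0, "tz": 0, "wx": 0, "wy": 0, "wz": 0, "gripper": 0},
    {"tx": -6, "ty": 0, "tz": 0, "wx": 0, "wy": 0, "wz": 0, "gripper": 0},
    {"tx": -6, "ty": 0, "tz": 0, "wx": 0, "wy": 0, "wz": 0, "gripper": 0},
    {"tx": -6, "ty": 0, "tz": 0, "wx": 0, "wy": 0, "wz": 0, "gripper": 0},
  ],
)

```text
time: 4.22
position: [0.5637, 0.1087, 0.1485]
tool_rot: [0.118, -3.124, 0.0]
ft_force: [-20.7, -2.5, 13.7]
grip_width: 0.005
grip_force: 10.4
```

The fingertips stopped dead at x = 0.5637 with 20 N, so the door is on its stop. Next I back off and rise.

Request:
jog_arm(
  increments=[
    {"tx": 10, "ty": 0, "tz": 0, "wx": 0, "wy": 0, "wz": 0, "gripper": 0},
    {"tx": 25, "ty": 0, "tz": 0, "wx": 0, "wy": 0, "wz": 0, "gripper": 0},
    {"tx": 40, "ty": 0, "tz": -20, "wx": 0, "wy": 0, "wz": 0, "gripper": 0},
    {"tx": 45, "ty": 0, "tz": -60, "wx": 0, "wy": 0, "wz": 0, "gripper": 0},
    {"tx": 45, "ty": 0, "tz": -90, "wx": 0, "wy": 0, "wz": 0, "gripper": 0},
  ],
)

```text
time: 4.63
position: [0.5245, 0.1055, 0.2402]
tool_rot: [-0.119, 3.139, 0.001]
ft_force: [1.5, -0.1, 0.4]
grip_width: -0.001
grip_force: 0.0
```

```bash
python3 w.py 0.655,0.058,0.235;python3 pic.py side s3; python3 pic.py wrist w3; python3 - <<'E'
from h import *
im=vision.get_image("wrist")
print(proj(im,[.655,.058,.177])*1.5)
for t in ("lock_plate","cabinet_door"):
  for n in ("wrist","side","scene"):
    print(n,t,[(np.round(r["bbox"]),round(r["conf"],2)) for r in vision.spot_in(n,t)[:2]])
E
```

```text
4.6333 [0.5245 0.1055 0.2402] tool y heading 94.33782771602027 [ 1.5 -0.1  0.4]
0.655,0.058,0.235 [-126.5  -57.3    5.2] [0.001 0.    0.001]
[307.10924756 460.87613912]
wrist lock_plate [(array([204., 192., 397., 244.]), 0.68)]
side lock_plate [(array([185., 196., 200., 212.]), 0.67)]
scene lock_plate [(array([208., 202., 230., 217.]), 0.52)]
wrist cabinet_door [(array([205., 194., 397., 244.]), 0.92)]
side cabinet_door [(array([216., 201., 229., 309.]), 0.82)]
scene cabinet_door [(array([244., 196., 287., 272.]), 0.64)]
```

View pics/s3.png

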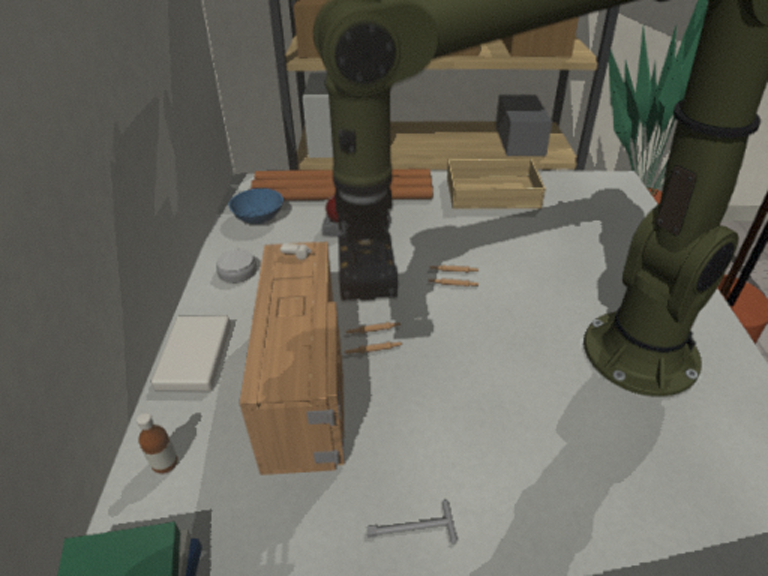

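View pics/w3.png

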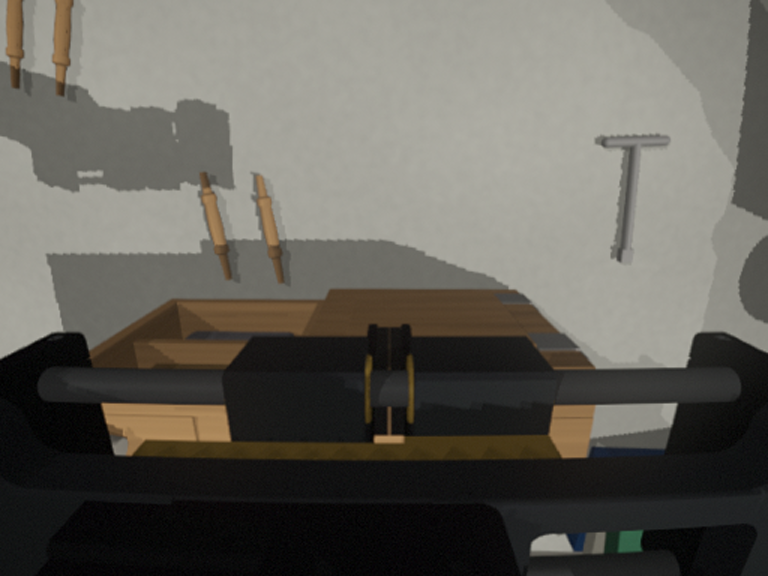

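Side view: the door is shut flush along the cabinet front at (335,300–460), and the plate is at (290,307), as before. The wrist view is mostly hidden by the gripper. Moving above the plate.

Request:
jog_arm(
  increments=[
    {"tx": -32, "ty": -14, "tz": 0, "wx": 0, "wy": 0, "wz": 0, "gripper": 0},
    {"tx": -64, "ty": -29, "tz": 0, "wx": 0, "wy": 0, "wz": 0, "gripper": 0},
    {"tx": -96, "ty": -43, "tz": 0, "wx": 0, "wy": 0, "wz": 0, "gripper": 0},
    {"tx": -126, "ty": -57, "tz": 15, "wx": 0, "wy": 0, "wz": 0, "gripper": 0},
    {"tx": -126, "ty": -57, "tz": 40, "wx": 0, "wy": 0, "wz": 0, "gripper": 0},
  ],
)

```text
time: 5.5
position: [0.6616, 0.0539, 0.1985]
tool_rot: [-0.111, 3.133, -0.007]
ft_force: [-0.7, -0.1, -0.4]
grip_width: 0.007
grip_force: 0.0
```

Request:
jog_arm(
  increments=[
    {"tx": 0, "ty": 0, "tz": 3, "wx": 0, "wy": 0, "wz": 0, "gripper": 0},
    {"tx": 0, "ty": 0, "tz": 6, "wx": 0, "wy": 0, "wz": 0, "gripper": 0},
    {"tx": 0, "ty": 0, "tz": 9, "wx": 0, "wy": 0, "wz": 0, "gripper": 0},
    {"tx": 0, "ty": 0, "tz": 12, "wx": 0, "wy": 0, "wz": 0, "gripper": 0},
    {"tx": 0, "ty": 0, "tz": 14, "wx": 0, "wy": 0, "wz": 0, "gripper": 0},
  ],
)

```text
time: 5.92
position: [0.6557, 0.0589, 0.1859]
tool_rot: [-0.12, 3.137, 0.002]
ft_force: [-0.6, 0.8, -0.8]
grip_width: 0.004
grip_force: 0.0
```

```bash
python3 w.py 0.655,0.058,0.17
```

```text
5.9167 [0.6557 0.0589 0.1859] tool y heading 94.37352898751026 [-0.6  0.8 -0.8]
0.655,0.058,0.17 [ 0.8 -0.9 15.9] [0.001 0.002 0.001]
```

Request:
jog_arm(
  increments=[
    {"tx": 0, "ty": 0, "tz": 3, "wx": 0, "wy": 0, "wz": 0, "gripper": 0},
    {"tx": 0, "ty": 0, "tz": 6, "wx": 0, "wy": 0, "wz": 0, "gripper": 0},
    {"tx": 0, "ty": 0, "tz": 8, "wx": 0, "wy": 0, "wz": 0, "gripper": 0},
    {"tx": 0, "ty": 0, "tz": 10, "wx": 0, "wy": 0, "wz": 0, "gripper": 0},
    {"tx": 0, "ty": 0, "tz": 12, "wx": 0, "wy": 0, "wz": 0, "gripper": 0},
  ],
)

```text
time: 6.33
position: [0.6557, 0.0584, 0.173]
tool_rot: [-0.118, 3.139, 0.001]
ft_force: [-0.9, 1.0, 2.2]
grip_width: 0.006
grip_force: 1.4
```

Request:
jog_arm(
  increments=[
    {"tx": 0, "ty": 0, "tz": 1, "wx": 0, "wy": 0, "wz": 0, "gripper": 0},
    {"tx": 0, "ty": 0, "tz": 2, "wx": 0, "wy": 0, "wz": 0, "gripper": 0},
    {"tx": 0, "ty": 0, "tz": 3, "wx": 0, "wy": 0, "wz": 0, "gripper": 0},
    {"tx": 0, "ty": 0, "tz": 4, "wx": 0, "wy": 0, "wz": 0, "gripper": 0},
    {"tx": 0, "ty": 0, "tz": 4, "wx": 0, "wy": 0, "wz": 0, "gripper": 0},
  ],
)

```text
time: 6.75
position: [0.6557, 0.0584, 0.1708]
tool_rot: [-0.118, 3.139, 0.002]
ft_force: [-4.6, 0.7, 11.0]
grip_width: 0.008
grip_force: 5.6
```

The plate gave at about 2–3 N, and the tip is now at 0.171, 6 mm down. I'll press a little harder to confirm the stop.

Request:
jog_arm(
  increments=[
    {"tx": 0, "ty": 0, "tz": 1, "wx": 0, "wy": 0, "wz": 0, "gripper": 0},
    {"tx": 0, "ty": 0, "tz": 3, "wx": 0, "wy": 0, "wz": 0, "gripper": 0},
    {"tx": 0, "ty": 0, "tz": 4, "wx": 0, "wy": 0, "wz": 0, "gripper": 0},
    {"tx": 0, "ty": 0, "tz": 4, "wx": 0, "wy": 0, "wz": 0, "gripper": 0},
    {"tx": 0, "ty": 0, "tz": 4, "wx": 0, "wy": 0, "wz": 0, "gripper": 0},
  ],
)

```text
time: 7.17
position: [0.6558, 0.0584, 0.1701]
tool_rot: [-0.118, 3.137, 0.003]
ft_force: [-11.3, 1.2, 24.4]
grip_width: 0.007
grip_force: 11.9
```

Request:
jog_arm(
  increments=[
    {"tx": 0, "ty": 0, "tz": -10, "wx": 0, "wy": 0, "wz": 0, "gripper": 0},
    {"tx": 0, "ty": 0, "tz": -30, "wx": 0, "wy": 0, "wz": 0, "gripper": 0},
    {"tx": 0, "ty": 0, "tz": -60, "wx": 0, "wy": 0, "wz": 0, "gripper": 0},
    {"tx": 0, "ty": 0, "tz": -95, "wx": 0, "wy": 0, "wz": 0, "gripper": 0},
    {"tx": 0, "ty": 0, "tz": -120, "wx": 0, "wy": 0, "wz": 0, "gripper": 0},
  ],
)

```text
time: 7.58
position: [0.6562, 0.0578, 0.287]
tool_rot: [-0.118, 3.137, -0.0]
ft_force: [-0.3, -0.4, 1.1]
grip_width: 0.006
grip_force: 0.0
```

```bash
python3 w.py; python3 - <<'E'
from h import *
im=vision.get_image("side")["color"][150:330,140:320]
cv2.imwrite("pics/s4.png",cv2.resize(im,(600,600),interpolation=cv2.INTER_CUBIC))
E
```

```text
7.5833 [0.6562 0.0578 0.287 ] tool y heading 94.29318148753762 [-0.3 -0.4  1.1]
```

View pics/s4.png

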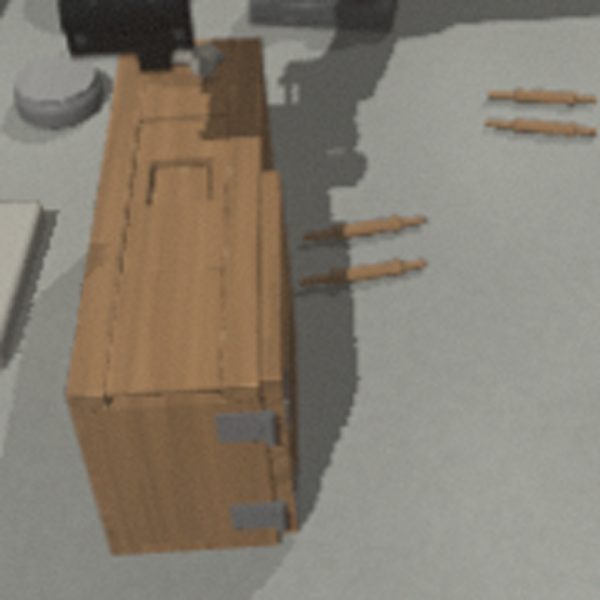

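The crop shows the plate sunk in its opening at about (180,180) and the door flush along the front at (275,180–390). The tool is clear of everything, so I'm handing in.

```bash
python3 -c "
from bench import ctrl
print(ctrl.close_job())"
```

```text
the job is handed in; nothing more can be done
None
```

The door was pushed shut against its stop first, then the lock plate was pressed to its stop (tip about 6 mm below the panel, 24 N); it stayed down, and I handed the job in at about 8 s with the tool clear.

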